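# Open the spring press and set its lid down

## Robot

A 6-joint arm with a two-finger parallel gripper is mounted at the origin on a cart in front of the work surface, level with it; the furniture and walls round the work are solid. World frame = base frame: x ahead of the robot, y to its left, z up, the work surface at z = 0. Lengths are in m, angles in rad, forces in N, time in s.
With the tool pointing down it reaches from about 0.275 to 1 m from the base axis. Payload 8.4 kg.
Tool frame: the origin (TCP) lies midway between the tips of the shut fingers; the grasp point (between the pads) lies 19 mm behind it (grip_point_offset is the distance from the TCP to the grasp point, in m); z points along the fingers, y is the line along which they close (so a half turn about z gives the same grasp; the last joint's range is limited). The gripper opens to 85 mm and grips with 20 to 120 N. Pads are 22 mm wide; open, the fingers measure 114 mm over their backs; the gripper's body (76 mm by 85 mm) begins 54 mm behind the grasp point. The pads swing forward as they close: fully open they stand 13 mm farther back than shut.
Start: joints at [-1.282, 0.353, 1.633, -0, 1.155, -0.002], TCP at [0.179, -0.599, 0.231] pointing down, gripper open.
Joint ranges: [-2.63, 2.63], [-0.92, 2.1], [0.06, 2.66], [-1.3, 4.44], [0, 2.69], [-3.02, 3.02]. Speed limits (rad/s): [2.22, 2.22, 2.79, 3.14, 3.14, 3.14].

## Interface

Orientations are given as a unit quaternion [x, y, z, w].
In Python, from rig import * gives the robot as it stands. The module is installed in compiled form; this text tells all that it offers.
- The arm moves only by the tool apply_moves, never from a script. Its argument "steps" is a list of rows, each a list of 2 entries, a list of its own where there are three numbers: the shift along the tool's x, y, z in cm, then the turn about the tool's z in degrees. A call has 1 to 20 rows; each row is the pose to reach, as a shift and turn from the pose commanded when the call began, along the tool's axes at that moment; what a row does not reach only later rows make up. A row lasts 1/12 s, in which the tool goes at most 41.7 mm and 7.16 degrees, less where a joint would pass 70% of its speed; a pose out of reach is approached as far as the arm can. A call with a gripper value outside its range is refused whole. "claw" is the opening, from 0 (shut) to 1 (fully open), set as the call begins (left out, the last holds). The fingers move at their own pace and stop on an object; "newtons" is the grip in N (left out, the last holds). Time passes only in rows, so rows that repeat a pose let the fingers close. It gives the time, the measured TCP pose, the force, the opening and the grip force at its end, in the units of the state.
- get_state(): the state, without advancing time (a new reading comes with each control period).
- camera(name): name is "scene" or "top"; returns the picture (384x512x3 uint8, red, green, blue); there is no depth.
- camera_info(name): a dict with "intrinsics" (3x3 intrinsics, pixels), "R" (3x3) and "t" (3): a world point X has camera coordinates R X + t. Camera axes: x right, y down, z forward; pixel columns grow to the right and rows downward; lengths in m; the calibration is good to about 2 mm. A picture is of the moment at which its call begins. camera_info takes no time and is no camera call.
- job_done(): hands the job in; it is judged then, once.
The state is a dict: "time_s": time; "joint_positions": joint angles; "qd": joint speeds; "tau": joint torques, N m; "tcp_pos": TCP position; "orientation": TCP orientation; "ft_force": force on the tool from outside, world axes, zero at the start; "moment": the same for the moment, N m; "width": finger opening in m; "grasp_force": force on a finger pad.
Only numpy, scipy, OpenCV 4.12 (cv2) and the standard library are available. Lean on these libraries where they do the work, as an engineer would, in place of code of your own. Each camera call takes 0.05 s, during which the arm holds its last target. There are 200 camera calls.

## Task

The spring press on the counter is empty but still locked shut, with its spring squeezed. Open it for washing up: push the lid squarely down against the spring without forcing it, turn it anticlockwise until it comes up against its end stop, then keep hold of it and let the spring push it up slowly, never letting it jump. Lift the lid out and stand it gently, upright on its press plate, on the chopping board beside the apple, and leave the other things where they are.

Things in the scene. Friction and masses are not known exactly. Their poses are not given: they have to be found in the camera images.
- pot: Round stainless steel pot of the press, 138 mm across (182 mm over two wire loops on its sides), inner floor 10 mm above the counter; its suction foot holds it fast. Origin: centre of its underside, z up.
- pot_mouth (a point): Centre of the pot's rim, 92 mm above the counter. Just inside the rim, hidden by the lid, are the tabs of a bayonet lock. Pushed down fully, the lid's flange sits on this rim.
- lid: White round lid, 145 mm across, 0.22 to 0.35 kg with its press plate, locked on the pot. Origin: on its axis at the underside of its flange, z up; 100 mm above the counter when locked. The flange is 8 to 11 mm thick; below it a plug of 102 mm diameter goes 22 mm down into the pot.
- lid_grip (a point): Middle of the black wing grip that stands up in the centre of the lid: 74 mm long (lid's x), 16 mm thick (lid's y), 40 mm high (10 to 50 mm above the lid's origin). This point is 30 mm above the lid's origin; axes as the lid's.
- lid_ears (a point): On the lid's axis, level with the top of its two ears (each 18 mm wide, 63 mm out from the axis on the lid's +x and -x sides). Locked, the spring holds the ears up under the pot's tabs and a 4 mm deep tooth bars them. Pushed down 5 to 8 mm (at 8 mm it sits on the rim) the lid turns anticlockwise seen from above (yaw grows); never clockwise.
- plate (a joint): Sprung press plate under the lid: how far it stands out from the lid, in m, less its locked state. 0 locked (spring about 10 N, 250 N/m), -0.008 lid on the rim (12 N), about 0.041 let out. Turned to its hard end stop, 40 to 77 degrees from locked (hidden, differs each time, to be felt), or up to 10 degrees short of it, the lid can rise; before that the tabs hold it down.
- plate_bottom (a point): Centre of the underside of the press plate, a white disc 100 mm across and 7 mm thick on a telescopic sprung stem, on the lid's axis: 90 mm below the lid's origin when locked, 131 mm with the spring let out, about 120 to 125 mm when the lid stands on it by itself. It rests on the pot's floor, and to come out it must be lifted over the rim.
- board: Wooden chopping board, 220 mm (its x) by 340 mm (its y), 22 mm thick, lying fast on the counter. Origin: centre of its underside. An apple of 75 mm lies near its +y end, at y = 105 to 125 mm; the half towards -y is empty.
- apple: Red apple on the board, 75 mm wide, 66 mm high; origin: centre of its underside.
- mug: Plain white mug, 82 mm wide (112 mm with its handle), 94 mm high, behind the press; origin: centre of its underside.
- jar: Tall clear jar of nuts with a yellow lid, 82 mm wide, 183 mm high, behind the board; origin: centre of its underside.
- spice: Spice jar with a red cap, 45 mm wide, 106 mm high, left behind the board; origin: centre of its underside.
- glass: Drinking glass, 78 mm wide, 94 mm high, right behind the press; origin: centre of its underside.
- tub: Closed glass food tub, 109 by 149 mm, 60 mm high, to the right of the press; origin: centre of its underside.

How it is judged:
On the way:
1. the lid is turned free and the spring is let right out, the lid still over the pot (value of joint plate above 0.034 m and horizontal distance between lid and pot below 0.03 m), for 0.1 s.
At the end, for the whole second after the job is handed in: The lid stands at rest and upright (within 0.1 rad) on its press plate on the chopping board, its axis inside the board's outline, carried by the board (more than 0.8 N), its origin 120 to 170 mm above the counter and the spring let out (plate joint above 0.02) (contact force between lid and board above 0.8 N and angle between lid's own z axis and vertical below 0.1 rad and height (world z) of lid between 0.12 and 0.17 m and x of lid in the frame of board between -0.11 and 0.11 m and y of lid in the frame of board between -0.17 and 0.17 m and value of joint plate above 0.02 m and linear speed of lid below 0.02 m/s); the robot touches nothing.
It fails at once if the spring throws the lid up: in the pot the press plate runs out faster than 0.15 m/s (velocity of joint plate above 0.15 m/s and horizontal distance between lid and pot below 0.05 m).
It fails at once if the lid is dropped: the press plate is driven in faster than 0.4 m/s (velocity of joint plate below -0.4 m/s).
It fails at once if the lid is cocked: in the pot it tilts more than 0.15 rad (angle between lid's own z axis and vertical above 0.15 rad and horizontal distance between lid and pot below 0.05 m and height (world z) of lid below 0.15 m).
It fails at once if the lid is forced: it bears on the pot with more than 80 N (contact force between lid and pot above 80 N).
It fails at once if the apple, mug, jar, spice jar, glass or tub is moved more than 30 mm (distance of any of apple, mug, jar, spice, glass, tub from where it was at the start of the episode above 0.03 m).
It also fails if it takes over 72 s, if anything falls off the work surface, if the arm or the gripper's body presses on something with over 40 N, if the wrist force passes 120 N, or if a joint passes its speed limit or range.

## Working session

There is one attempt and no reset: what is moved stays moved. The work goes in short steps, Python scripts to look and compute and a tool call to move; the robot and the scene stay as the last step left them, time stands still between calls to the robot, and variables do not carry over. Pictures are saved under pics/ and viewed, at most 10 in all, crops included, and the job is handed in when it is done.

Besides the shell and the picture viewer there is one more tool, called after "Call:" by a JSON object that holds its "api" and its "payload". apply_moves: Moves the arm, as the interface text tells. Its arguments: {"type":"object","properties":{"steps":{"type":"array","items":{"type":"array"}},"claw":{"type":"number"},"newtons":{"type":"number"}},"required":["steps"]}

```bash
mkdir -p pics; cat > h.py <<'E'
from rig import *
import numpy as np, cv2
def snap(n,f):
    im=camera(n); cv2.imwrite(f'pics/{f}.png',cv2.cvtColor(im,cv2.COLOR_RGB2BGR)); return im
def cast(n,uv,z):
    c=camera_info(n);K,R,t=[np.array(c[k],float) for k in("intrinsics","R","t")]
    d=R.T@np.linalg.solve(K,[uv[0],uv[1],1.]);o=-R.T@t
    return o+d*(z-o[2])/d[2]
def proj(n,X):
    c=camera_info(n);K,R,t=[np.array(c[k],float) for k in("intrinsics","R","t")]
    p=K@(R@np.array(X,float)+t);return p[:2]/p[2]
E
python3 - <<'E'
from h import *
a=snap("scene","s0");b=snap("top","t0")
for n in("scene","top"):
    c=camera_info(n);R=np.array(c["R"]);print(n,-R.T@np.array(c["t"]),R[2],c["intrinsics"][0][0])
s=get_state();print({k:np.round(v,3) for k,v in s.items()})
E
```

```text
scene [0.16378297 0.57983055 0.91406432] [ 0.33544    -0.65553613 -0.67657401] 348.4952459664425
top [ 0.31152145 -0.04832505  1.51246257] [ 0.17200885 -0.10775901 -0.97918382] 384.0679465991335
{'time_s': np.float64(0.1), 'joint_positions': array([-1.282,  0.354,  1.634,  0.   ,  1.155, -0.002]), 'qd': array([ 0.001, -0.001, -0.002,  0.002,  0.001,  0.001]), 'tau': array([-0.0000e+00, -6.0636e+01, -3.4282e+01, -0.0000e+00,  4.0000e-03,
        0.0000e+00]), 'tcp_pos': array([ 0.179, -0.598,  0.231]), 'orientation': array([ 0.989,  0.145, -0.   , -0.001]), 'ft_force': array([-0.111,  0.243, -1.322]), 'moment': array([-0.009,  0.008, -0.01 ]), 'grasp_force': np.float64(0.0), 'width': np.float64(0.085)}
```

View pics/s0.png

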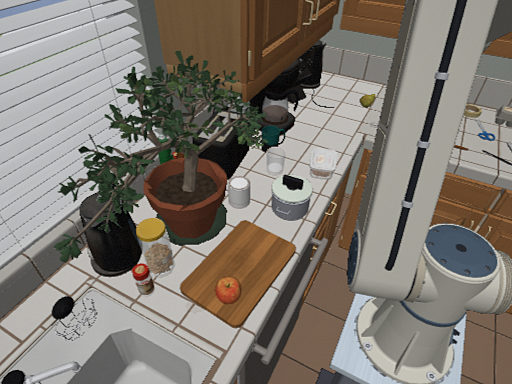

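View pics/t0.png

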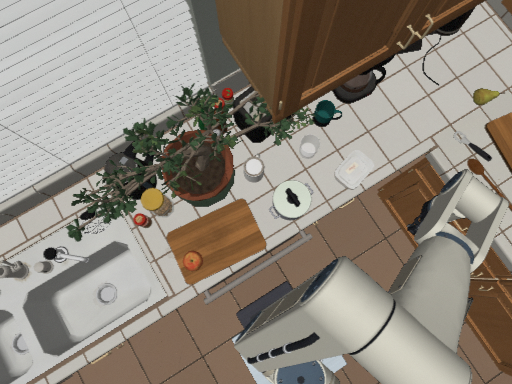

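The scene view shows the lid at about (292,190) with the apple at (229,290). In the top view the lid is at (292,199) with its black grip, the board spans (167,235) to (265,240), and the apple is at (192,260). Next I measure these with masks.

```bash
python3 - <<'E'
from h import *
b=cv2.imread('pics/t0.png');s=cv2.imread('pics/s0.png')
def blob(im,m,seed,r):
    w=np.zeros(m.shape,np.uint8);x,y=seed;w[y-r:y+r,x-r:x+r]=1
    n,l,st,c=cv2.connectedComponentsWithStats((m*w).astype(np.uint8))
    k=1+np.argmax(st[1:,4]);return (l==k).astype(np.uint8),c[k],st[k,4]
for n,im,seed in(("top",b,(292,198)),("scene",s,(292,183))):
    g,c,a=blob(im,im.max(2)<60,seed,16)
    ys,xs=np.nonzero(g);P=np.array([cast(n,(x,y),.14)[:2] for x,y in zip(xs,ys)])
    (cx,cy),(w,h),ang=cv2.minAreaRect((P*1000).astype(np.float32))
    ev,V=np.linalg.eigh(np.cov(P.T));print(n,'grip',c,a,P.mean(0),'rect',cx,cy,w,h,'yaw',np.degrees(np.arctan2(V[1,1],V[0,1])))
    # lid
    hsv=cv2.cvtColor(im,cv2.COLOR_BGR2HSV)
    m=((hsv[...,2]>185)&(hsv[...,1]<60))|(g>0)
    l,c,a=blob(im,m,seed,32)
    h=cv2.convexHull(np.argwhere(l)[:,::-1].astype(np.int32))[:,0]
    Q=np.array([cast(n,p,.108)[:2] for p in h])*1000
    e=cv2.fitEllipse(Q.astype(np.float32));print('lid',a,e, cv2.minEnclosingCircle(Q.astype(np.float32)))
    r=cv2.resize(im[seed[1]-40:seed[1]+40,seed[0]-50:seed[0]+50],None,fx=4,fy=4,interpolation=cv2.INTER_CUBIC);cv2.imwrite(f'pics/c_{n}.png',r)
hsv=cv2.cvtColor(b,cv2.COLOR_BGR2HSV)
m=(hsv[...,1]>120)&(hsv[...,0]<20)&(hsv[...,2]>70)
l,c,a=blob(b,m,(216,240),56)
h=cv2.convexHull(np.argwhere(l)[:,::-1].astype(np.int32))
Q=np.array([cast("top",p,.022)[:2] for p in h[:,0]])*1000
print('board',a,cv2.minAreaRect(Q.astype(np.float32)));print(cv2.boxPoints(cv2.minAreaRect(Q.astype(np.float32))))
m=((hsv[...,0]<7)|(hsv[...,0]>172))&(hsv[...,1]>170)&(hsv[...,2]>90)
l,c,a=blob(b,m,(192,260),14);print('apple',c,a,cast("top",c,.055))
for nm,uv,z in(('mug',(254,169),.094),('glass',(309,147),.094),('tub',(354,170),.06),('jar',(152,200),.183),('spice',(140,219),.106)):print(nm,cast("top",uv,z))
cv2.imwrite('pics/c2.png',np.hstack([cv2.imread('pics/c_top.png'),cv2.imread('pics/c_scene.png')]))
E
```

```text
top grip [292.1092437  197.35294118] 119 [ 0.46447064 -0.30051312] rect 464.16326904296875 -298.55938720703125 69.8029556274414 31.452871322631836 yaw -178.88458609142532
lid 2393 ((485.233154296875, -290.4927062988281), (254.7222137451172, 275.2596435546875), 11.145322799682617) ((477.8412170410156, -278.4382629394531), 143.96839904785156)
scene grip [292.28837209 182.16744186] 215 [ 0.46188722 -0.28848352] rect 462.9615173339844 -285.565673828125 76.50656127929688 61.70260238647461 yaw 159.91594254824378
lid 1648 ((545.2379150390625, -312.67620849609375), (260.7829284667969, 353.21209716796875), 111.62633514404297) ((520.232177734375, -331.4641418457031), 150.29539489746094)
board 4880 ((489.87835693359375, 19.496353149414062), (338.3155517578125, 217.34854125976562), 84.19747161865234)
[[ 364.659   -137.80772]
 [ 580.8939  -159.7817 ]
 [ 615.0977   176.80043]
 [ 398.8628   198.7744 ]]
apple [190.         263.42857143] 7 [0.46256125 0.14390072 0.055     ]
mug [ 0.63856478 -0.24466151  0.094     ]
glass [ 0.60200149 -0.47174338  0.094     ]
tub [ 0.43804395 -0.5801244   0.06      ]
jar [0.7101031  0.13221607 0.183     ]
spice [0.69374414 0.2142929  0.106     ]
```

View pics/c2.png

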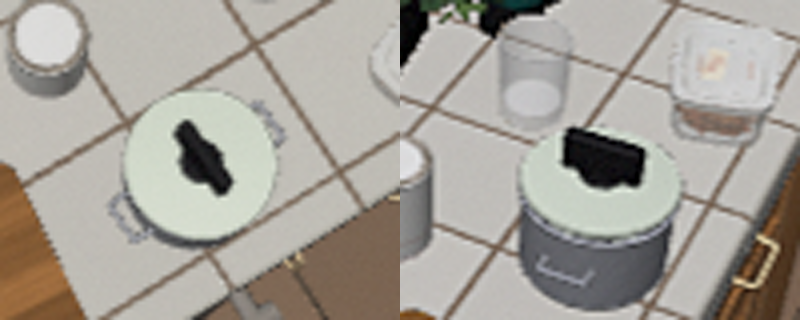

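The crops show the greenish-white lid disc and the black wing grip with a small round hub at its foot. Top-view wing ends are at about (288,189) and (298,206). The scene-view wing top edge runs (283.5,175) to (303,180).

```bash
python3 - <<'E'
from h import *
for n,f,seed,r in(("top",'t0',(292,199),26),("scene",'s0',(292,190),28)):
    im=cv2.imread(f'pics/{f}.png').astype(int);B,G,R=im[...,0],im[...,1],im[...,2]
    w=np.zeros(G.shape,bool);x,y=seed;w[y-r:y+r,x-r:x+r]=1
    m=((G-R>=4)&(G-B>=4)&(G>130)&w).astype(np.uint8)
    m=cv2.morphologyEx(m,cv2.MORPH_OPEN,np.ones((3,3),np.uint8))
    h=cv2.convexHull(np.argwhere(m)[:,::-1].astype(np.int32))[:,0]
    Q=np.array([cast(n,p,.109)[:2] for p in h])*1000
    print(n,m.sum(),cv2.fitEllipse(Q.astype(np.float32)),cv2.minEnclosingCircle(Q.astype(np.float32)))
p=cast("scene",(283.5,175),.15);q=cast("scene",(303.2,180),.15);print(p,q,np.degrees(np.arctan2(*(q-p)[[1,0]])),np.linalg.norm(p-q))
p=cast("top",(288,189),.15);q=cast("top",(298,205.5),.15);print(p,q,np.degrees(np.arctan2(*(q-p)[[1,0]])),np.linalg.norm(p-q))
# black pixels fit at top view: long-axis line of pixels weight
im=cv2.imread('pics/t0.png');g=np.argwhere((im.max(2)<70)[180:216,276:312])[:,::-1]+[276,180]
vx,vy,x0,y0=cv2.fitLine(g.astype(np.float32),cv2.DIST_L1,0,.01,.01).ravel()
p=cast("top",(x0-8*vx,y0-8*vy),.14);q=cast("top",(x0+8*vx,y0+8*vy),.14);print(p,q,np.degrees(np.arctan2(*(q-p)[[1,0]])))
E
```

```text
top 974 ((465.1935729980469, -302.4482421875), (140.11981201171875, 141.9106903076172), 28.078033447265625) ((465.1964111328125, -302.71112060546875), 71.11189270019531)
scene 595 ((463.8340759277344, -294.5444641113281), (138.83802795410156, 144.36483764648438), 159.0218048095703) ((461.7107238769531, -294.3414001464844), 73.19155883789062)
[ 0.49968213 -0.29737542  0.15      ] [ 0.42985689 -0.30572408  0.15      ] -173.1817885807597 0.0703225741438401
[ 0.4970897  -0.30266383  0.15      ] [ 0.42711718 -0.30057872  0.15      ] 178.2931480169218 0.07000357820870147
[ 0.48600826 -0.30059235  0.14      ] [ 0.42769971 -0.30141439  0.14      ] -179.1922901452807
```

```bash
cat >> h.py <<'E'
from scipy.spatial.transform import Rotation as Ro
def plan(xyz,yaw):
    s=get_state();R=Ro.from_quat(s["orientation"]).as_matrix()
    y0=np.degrees(np.arctan2(R[1,0],R[0,0]))
    print('tool x yaw',y0,'shift cm',np.round(100*R.T@(np.array(xyz)-s["tcp_pos"]),2),'turn',-(yaw-y0), 'tilt',R[:,2])
E
python3 -c "
from h import *
plan([.4645,-.2985,.2],1)"
```

```text
tool x yaw 16.66148896750401 shift cm [ 35.94 -20.54   3.09] turn 15.66148896750401 tilt [-3.45673961e-04  1.22818615e-03 -9.99999186e-01]
```

Call:
{"api": "apply_moves", "payload": {"steps": [[[1.5,-0.8,0],0],[[4.5,-2.5,0],2],[[7.5,-4.3,0.3],4],[[10.5,-6,0.6],6],[[13.5,-7.7,1],8],[[16.5,-9.4,1.4],10],[[19.5,-11.1,1.8],12],[[22.5,-12.9,2.2],14],[[25.5,-14.6,2.6],15.7],[[28.5,-16.3,3],15.7],[[31.5,-18,3],15.7],[[34,-19.4,3],15.7],[[35.5,-20.2,3],15.7],[[35.9,-20.5,3],15.7],[[35.9,-20.5,3],15.7],[[35.9,-20.5,3],15.7]], "claw": 1}}

```text
time_s: 1.43
tcp_pos: [0.4639, -0.2992, 0.2011]
orientation: [1.0, 0.009, -0.0, -0.0]
ft_force: [-0.6, -0.0, -0.3]
width: 0.0853
grasp_force: 0.0
```

```bash
python3 - <<'E'
from h import *
a=snap("scene","s1");b=snap("top","t1")
print(get_state()["joint_positions"])
plan([.4645,-.2985,.119],1)
r=np.hstack([cv2.resize(i[y-45:y+45,x-45:x+45],None,fx=4,fy=4,interpolation=cv2.INTER_CUBIC) for i,x,y in((a,292,170),(b,292,198))])
cv2.imwrite('pics/c3.png',r[...,::-1])
E
```

```text
[-5.76825217e-01  2.72622297e-01  1.82018668e+00 -2.94653837e-04
  1.04904831e+00  9.78052827e-01]
tool x yaw 0.9204657884598585 shift cm [ 0.1  -0.14  8.22] turn -0.07953421154014151 tilt [-3.61114809e-04 -6.98048947e-05 -9.99999932e-01]
```

View pics/c3.png

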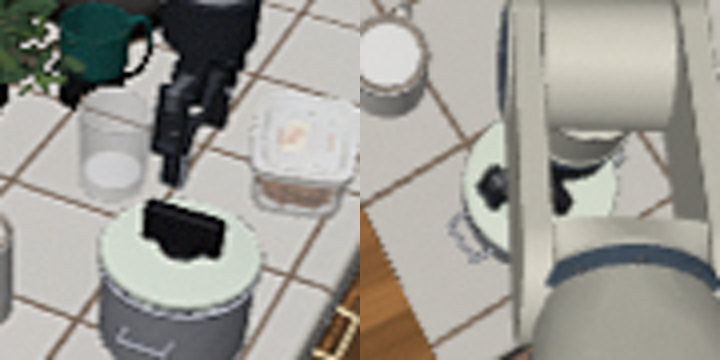

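The fingers straddle the grip above the lid (scene crop finger tip at about (175,180), grip at (185,228)). I descend next.

Call:
{"api": "apply_moves", "payload": {"steps": [[[0.1,-0.1,1],0],[[0.1,-0.1,2.5],0],[[0.1,-0.1,4],0],[[0.1,-0.1,5.5],0],[[0.1,-0.1,6.5],0],[[0.1,-0.1,7.2],0],[[0.1,-0.1,7.8],0],[[0.1,-0.1,8.1],0],[[0.1,-0.1,8.1],0],[[0.1,-0.1,8.1],0]]}}

```text
time_s: 2.37
tcp_pos: [0.4655, -0.2986, 0.1206]
orientation: [1.0, 0.008, 0.0, 0.0]
ft_force: [0.0, -0.1, -0.1]
width: 0.0855
grasp_force: 0.0
```

Call:
{"api": "apply_moves", "payload": {"steps": [[[0,0,0],0],[[0,0,0],0],[[0,0,0],0],[[0,0,0],0],[[0,0,0],0],[[0,0,0],0],[[0,0,0],0],[[0,0,0],0],[[0,0,0],0],[[0,0,0],0],[[0,0,0],0],[[0,0,0],0]], "claw": 0.35, "newtons": 20}}

```text
time_s: 3.37
tcp_pos: [0.4653, -0.2984, 0.1203]
orientation: [1.0, 0.008, -0.0, -0.0]
ft_force: [0.3, -0.0, 0.2]
width: 0.0298
grasp_force: 0.0
```

Call:
{"api": "apply_moves", "payload": {"steps": [[[0,0,0],0],[[0,0,0],0],[[0,0,0],0],[[0,0,0],0],[[0,0,0],0],[[0,0,0],0],[[0,0,0],0],[[0,0,0],0],[[0,0,0],0],[[0,0,0],0]], "claw": 0, "newtons": 20}}

```text
time_s: 4.2
tcp_pos: [0.4656, -0.2995, 0.1207]
orientation: [1.0, 0.009, 0.0, 0.001]
ft_force: [-1.6, -6.1, 1.5]
width: 0.0162
grasp_force: 19.4
```

```bash
python3 -c "
from h import *
s=get_state();print(s['ft_force'],s['moment'],s['width'],s['grasp_force'])"
```

```text
[-1.56337909 -6.07977834  1.5001138 ] [-0.94913958  0.16264925  0.18020104] 0.01622120438441969 19.42082941532135
```

Call:
{"api": "apply_moves", "payload": {"steps": [[[0,0.1,0],0],[[0,0.1,0],0],[[0,0.1,0],0],[[0,0.1,0],0],[[0,0.1,0],0],[[0,0.1,0],0]], "newtons": 80}}

```text
time_s: 4.7
tcp_pos: [0.4656, -0.3002, 0.1208]
orientation: [1.0, 0.009, 0.0, 0.001]
ft_force: [-2.6, -4.6, 6.2]
width: 0.0148
grasp_force: 77.8
```

```bash
python3 -c "
from h import *
s=get_state();print(s['ft_force'],s['moment'],s['width'],s['grasp_force'])"
```

```text
[-2.62937718 -4.55099162  6.22872003] [-0.64298394  0.3216255   0.37370296] 0.01477729165269861 77.83157587051392
```

Call:
{"api": "apply_moves", "payload": {"steps": [[[0,0.1,0.1],-0.5],[[0,0.1,0.2],-1],[[0,0.1,0.3],-1],[[0,0.1,0.4],-1],[[0,0.1,0.4],-1],[[0,0.1,0.4],-1]]}}

```text
time_s: 5.2
tcp_pos: [0.466, -0.3006, 0.1171]
orientation: [1.0, 0.017, 0.001, 0.0]
ft_force: [-0.1, -0.6, 10.3]
width: 0.0149
grasp_force: 77.7
```

```bash
python3 -c "
from h import *
s=get_state();print(s['ft_force'],s['moment'],s['width'],s['grasp_force'])"
```

```text
[-0.06217946 -0.62584185 10.25584001] [ 0.13124011  0.22700044 -0.0129088 ] 0.014947314892429954 77.73789167404175
```

Call:
{"api": "apply_moves", "payload": {"steps": [[[0,0,0.1],0],[[0,0,0.2],0],[[0,0,0.3],0],[[0,0,0.3],0],[[0,0,0.3],0]]}}

```text
time_s: 5.62
tcp_pos: [0.466, -0.3006, 0.1142]
orientation: [1.0, 0.017, 0.001, 0.0]
ft_force: [-0.5, -0.9, 10.1]
width: 0.0148
grasp_force: 77.8
```

```bash
python3 -c "
from h import *
s=get_state();print(s['tcp_pos'],s['orientation'],s['ft_force'],s['moment'],s['width'],s['grasp_force'])"
```

```text
[ 0.46602305 -0.30061438  0.11415936] [9.99857764e-01 1.68502840e-02 6.93285378e-04 1.99281037e-04] [-0.50234981 -0.89556183 10.05345371] [0.18669743 0.30881851 0.02715079] 0.014793065257025007 77.79198288917542
```

Call:
{"api": "apply_moves", "payload": {"steps": [[[0,0,0],-2],[[0,0,0],-4],[[0,0,0],-6],[[0,0,0],-8],[[0,0,0],-10],[[0,0,0],-12],[[0,0,0],-14],[[0,0,0],-16],[[0,0,0],-18],[[0,0,0],-20],[[0,0,0],-20],[[0,0,0],-20],[[0,0,0],-20]]}}

```text
time_s: 6.7
tcp_pos: [0.4662, -0.3014, 0.1145]
orientation: [0.982, 0.19, 0.001, 0.001]
ft_force: [-1.8, -5.2, 10.4]
width: 0.0149
grasp_force: 78.1
```

```bash
cat > st.py <<'E'
from h import *
s=get_state();R=Ro.from_quat(s["orientation"]).as_matrix()
print(np.round(s['tcp_pos'],4),'yaw',np.degrees(np.arctan2(R[1,0],R[0,0])),'tilt',np.round(R[:2,2],3),'F',np.round(s['ft_force'],2),'M',np.round(s['moment'],2),s['width'],s['grasp_force'],s['time_s'])
E
python3 st.py
```

```text
[ 0.4662 -0.3014  0.1145] yaw 21.939183237617502 tilt [ 0.002 -0.002] F [-1.83 -5.16 10.37] M [-0.43  0.32 -0.04] 0.014909784086190833 78.07345032691956 6.7
```

Call:
{"api": "apply_moves", "payload": {"steps": [[[-0.05,0.1,0],-2],[[-0.05,0.1,0],-4],[[-0.05,0.1,0],-6],[[-0.05,0.1,0],-8],[[-0.05,0.1,0],-10],[[-0.05,0.1,0],-12],[[-0.05,0.1,0],-14],[[-0.05,0.1,0],-16],[[-0.05,0.1,0],-16],[[-0.05,0.1,0],-16]]}}

```text
time_s: 7.53
tcp_pos: [0.4664, -0.3023, 0.1145]
orientation: [0.946, 0.325, 0.001, 0.001]
ft_force: [-1.2, -3.2, 11.1]
width: 0.0146
grasp_force: 78.1
```

```bash
python3 st.py
```

```text
[ 0.4664 -0.3023  0.1145] yaw 37.933648437661844 tilt [ 0.002 -0.001] F [-1.25 -3.17 11.09] M [-0.17  0.24 -0.07] 0.014558191409831866 78.13453674316406 7.5333
```

Call:
{"api": "apply_moves", "payload": {"steps": [[[0,0,0],-1],[[0,0,0],-2],[[0,0,0],-3],[[0,0,0],-4],[[0,0,0],-5],[[0,0,0],-6],[[0,0,0],-6],[[0,0,0],-6]]}}

```text
time_s: 8.2
tcp_pos: [0.4664, -0.3022, 0.1145]
orientation: [0.927, 0.374, 0.001, 0.001]
ft_force: [0.3, -2.8, 9.9]
width: 0.0148
grasp_force: 78.1
```

```bash
python3 st.py
```

```text
[ 0.4664 -0.3022  0.1145] yaw 43.92413279448553 tilt [ 0.002 -0.001] F [ 0.33 -2.76  9.86] M [-0.16  0.14 -0.18] 0.014766970026887443 78.10643792152405 8.2
```

Call:
{"api": "apply_moves", "payload": {"steps": [[[0,0,0],-1],[[0,0,0],-2],[[0,0,0],-3],[[0,0,0],-4],[[0,0,0],-4],[[0,0,0],-4]]}}

```text
time_s: 8.7
tcp_pos: [0.4666, -0.3021, 0.1145]
orientation: [0.914, 0.406, 0.001, 0.001]
ft_force: [0.3, -1.6, 10.2]
width: 0.0149
grasp_force: 78.1
```

```bash
python3 st.py
```

```text
[ 0.4666 -0.3021  0.1145] yaw 47.911754092990385 tilt [ 0.003 -0.001] F [ 0.34 -1.59 10.25] M [ 0.07  0.12 -0.21] 0.014884830035427583 78.07819247245789 8.7
```

Call:
{"api": "apply_moves", "payload": {"steps": [[[0,0,0],-1],[[0,0,0],-2],[[0,0,0],-3],[[0,0,0],-4],[[0,0,0],-4],[[0,0,0],-4]]}}

```text
time_s: 9.2
tcp_pos: [0.4667, -0.3024, 0.1146]
orientation: [0.9, 0.437, 0.001, 0.001]
ft_force: [-0.3, -2.9, 10.3]
width: 0.0147
grasp_force: 87.8
```

```bash
python3 st.py
```

```text
[ 0.4667 -0.3024  0.1146] yaw 51.81040959552646 tilt [ 0.003 -0.001] F [-0.3  -2.87 10.29] M [-0.51  0.23 -1.2 ] 0.01474304694023558 87.7507096203044 9.2
```

Call:
{"api": "apply_moves", "payload": {"steps": [[[0,0,0],-1],[[0,0,0],-2],[[0,0,0],-3],[[0,0,0],-4],[[0,0,0],-4],[[0,0,0],-4]]}}

```text
time_s: 9.7
tcp_pos: [0.4668, -0.3024, 0.1147]
orientation: [0.885, 0.466, 0.002, 0.001]
ft_force: [-0.2, -3.0, 12.5]
width: 0.0149
grasp_force: 127.0
```

```bash
python3 st.py
```

```text
[ 0.4668 -0.3024  0.1147] yaw 55.57863472472639 tilt [ 0.004 -0.001] F [-0.2  -3.04 12.54] M [-0.51  0.38 -3.08] 0.014922727045424982 127.02559936791658 9.7
```

The end stop showed at about yaw 51° (moment -1.2, then -3.1 Nm). I back off a little and let the lid rise slowly.

Call:
{"api": "apply_moves", "payload": {"steps": [[[0,0,0],2],[[0,0,0],4],[[0,0,0],5],[[0,0,0],5],[[0,0,-0.1],5],[[0,0,-0.2],5],[[0,0,-0.3],5],[[0,0,-0.4],5],[[0,0,-0.5],5],[[0,0,-0.6],5],[[0,0,-0.7],5],[[0,0,-0.8],5],[[0,0,-0.9],5],[[0,0,-1.0],5],[[0,0,-1.0],5],[[0,0,-1.0],5]]}}

```text
time_s: 11.03
tcp_pos: [0.4665, -0.3024, 0.124]
orientation: [0.903, 0.43, 0.001, 0.001]
ft_force: [2.4, -4.8, 3.3]
width: 0.0151
grasp_force: 81.0
```

```bash
python3 st.py
```

```text
[ 0.4665 -0.3024  0.124 ] yaw 50.88450079369734 tilt [ 0.003 -0.002] F [ 2.41 -4.75  3.26] M [-0.73 -0.13 -0.69] 0.0151473970707369 80.97631216049194 11.0333
```

Call:
{"api": "apply_moves", "payload": {"steps": [[[0,0,0],1],[[0,0,0],2],[[0,0,0],2],[[0,0,-0.1],2],[[0,0,-0.2],2],[[0,0,-0.3],2],[[0,0,-0.4],2],[[0,0,-0.4],2],[[0,0,-0.4],2]]}}

```text
time_s: 11.78
tcp_pos: [0.466, -0.3021, 0.128]
orientation: [0.91, 0.414, 0.0, 0.001]
ft_force: [0.5, -3.4, 5.4]
width: 0.0147
grasp_force: 78.1
```

```bash
python3 st.py
```

```text
[ 0.466  -0.3021  0.128 ] yaw 48.946371011828184 tilt [ 0.002 -0.001] F [ 0.49 -3.44  5.38] M [-0.65  0.04 -0.03] 0.014664170532595739 78.10872673988342 11.7833
```

Call:
{"api": "apply_moves", "payload": {"steps": [[[-0.04,0.03,-0.1],0],[[-0.04,0.03,-0.3],0],[[-0.04,0.03,-0.5],0],[[-0.04,0.03,-0.7],0],[[-0.04,0.03,-0.9],0],[[-0.04,0.03,-1.1],0],[[-0.04,0.03,-1.3],0],[[-0.04,0.03,-1.5],0],[[-0.04,0.03,-1.7],0],[[-0.04,0.03,-1.9],0],[[-0.04,0.03,-2.0],0],[[-0.04,0.03,-2.0],0]]}}

```text
time_s: 12.78
tcp_pos: [0.4651, -0.3019, 0.1473]
orientation: [0.91, 0.414, -0.0, -0.0]
ft_force: [2.4, -1.9, 2.5]
width: 0.0147
grasp_force: 77.5
```

```bash
python3 st.py
```

```text
[ 0.4651 -0.3019  0.1473] yaw 48.95707633221822 tilt [-0.  0.] F [ 2.42 -1.91  2.54] M [-0.27 -0.53 -0.01] 0.014720897716074528 77.48124361038208 12.7833
```

Call:
{"api": "apply_moves", "payload": {"steps": [[[0,0,-0.1],0],[[0,0,-0.3],0],[[0,0,-0.5],0],[[0,0,-0.7],0],[[0,0,-0.9],0],[[0,0,-1.1],0],[[0,0,-1.3],0],[[0,0,-1.5],0],[[0,0,-1.7],0],[[0,0,-1.8],0],[[0,0,-1.8],0],[[0,0,-1.8],0],[[0,0,-1.8],0],[[0,0,-1.8],0]]}}

```text
time_s: 13.95
tcp_pos: [0.4651, -0.3019, 0.1651]
orientation: [0.91, 0.414, -0.0, -0.0]
ft_force: [-0.6, 0.0, -2.6]
width: 0.0146
grasp_force: 77.2
```

```bash
python3 st.py
```

```text
[ 0.4651 -0.3019  0.1651] yaw 48.96196753844035 tilt [-0.  0.] F [-0.6   0.01 -2.56] M [-0.    0.03  0.  ] 0.014622462293188287 77.23552465438843 13.95
```

Spring fully out: the wrist now carries 2.6 N of lid weight. Next I lift straight out.

Call:
{"api": "apply_moves", "payload": {"steps": [[[0,0,-0.3],0],[[0,0,-0.8],0],[[0,0,-1.5],0],[[0,0,-2.3],0],[[0,0,-3.1],0],[[0,0,-4.0],0],[[0,0,-5.0],0],[[0,0,-6.0],0],[[0,0,-7.0],0],[[0,0,-8.0],0],[[0,0,-9.0],0],[[0,0,-10.0],0],[[0,0,-10.7],0],[[0,0,-11.2],0],[[0,0,-11.5],0],[[0,0,-11.5],0],[[0,0,-11.5],0]]}}

```text
time_s: 15.37
tcp_pos: [0.4651, -0.3019, 0.28]
orientation: [0.91, 0.414, -0.0, -0.0]
ft_force: [-0.3, -0.5, -2.9]
width: 0.0146
grasp_force: 77.3
```

```bash
python3 st.py; python3 - <<'E'
from h import *
plan([.4815,-.065,.28],48.96)
a=snap("scene","s2");cv2.imwrite('pics/c4.png',cv2.resize(a[90:300,180:380],None,fx=2.5,fy=2.5)[...,::-1])
E
```

```text
[ 0.4651 -0.3019  0.28  ] yaw 48.960426525884024 tilt [-0.  0.] F [-0.3  -0.49 -2.94] M [0.01 0.05 0.02] 0.014556109117216798 77.29579567909241 15.3667
tool x yaw 48.960426525884024 shift cm [ 1.895e+01 -1.432e+01  1.000e-02] turn 0.00042652588402347646 tilt [-3.56583670e-04  2.66289162e-04 -9.99999901e-01]
```

View pics/c4.png

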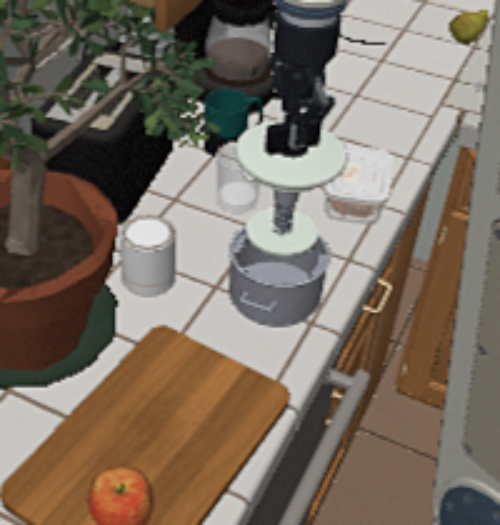

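The lid hangs upright from the gripper at (290,155) in the crop, with its plate at (280,230) above the open pot. The board's empty half is at (200,390). I carry it across.

Call:
{"api": "apply_moves", "payload": {"steps": [[[0.4,-0.3,0],0],[[1.2,-0.9,0],0],[[2.4,-1.8,0],0],[[4.0,-3.0,0],0],[[5.6,-4.2,0],0],[[7.2,-5.4,0],0],[[8.8,-6.6,0],0],[[10.4,-7.9,0],0],[[12.0,-9.1,0],0],[[13.6,-10.3,0],0],[[15.2,-11.5,0],0],[[16.6,-12.5,0],0],[[17.8,-13.4,0],0],[[18.6,-14.0,0],0],[[18.9,-14.3,0],0],[[18.9,-14.3,0],0],[[18.9,-14.3,0],0]]}}

```text
time_s: 16.83
tcp_pos: [0.4813, -0.0655, 0.2803]
orientation: [0.91, 0.415, -0.0, 0.0]
ft_force: [-0.0, -0.7, -2.4]
width: 0.0147
grasp_force: 77.3
```

Call:
{"api": "apply_moves", "payload": {"steps": [[[0,0,0.4],0],[[0,0,1.2],0],[[0,0,2.2],0],[[0,0,3.2],0],[[0,0,4.2],0],[[0,0,5.2],0],[[0,0,6.2],0],[[0,0,7.2],0],[[0,0,8.0],0],[[0,0,8.6],0],[[0,0,9.0],0],[[0,0,9.3],0],[[0,0,9.3],0],[[0,0,9.3],0]]}}

```text
time_s: 18.0
tcp_pos: [0.4817, -0.0656, 0.1875]
orientation: [0.91, 0.414, 0.0, 0.0]
ft_force: [0.4, 0.6, -1.9]
width: 0.0147
grasp_force: 77.3
```

```bash
python3 st.py; python3 - <<'E'
from h import *
a=snap("scene","s3");cv2.imwrite('pics/c5.png',cv2.resize(a[130:330,150:350],None,fx=2.5,fy=2.5)[...,::-1])
E
```

```text
[ 0.4817 -0.0656  0.1875] yaw 48.962822508445235 tilt [ 0. -0.] F [ 0.42  0.56 -1.91] M [-0.03  0.01  0.01] 0.014724275319501426 77.26624131202698 18.0
```

View pics/c5.png

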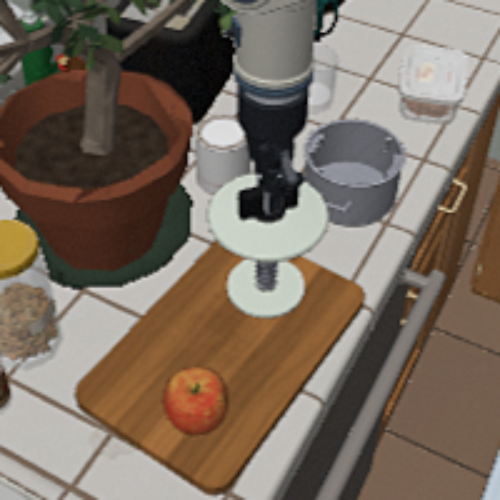

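The plate at (265,285) in the crop is just above the board's empty half, well inside its edges. I lower it gently.

Call:
{"api": "apply_moves", "payload": {"steps": [[[0,0,0.2],0],[[0,0,0.4],0],[[0,0,0.6],0],[[0,0,0.8],0],[[0,0,1.0],0],[[0,0,1.2],0],[[0,0,1.3],0],[[0,0,1.4],0],[[0,0,1.5],0],[[0,0,1.6],0],[[0,0,1.6],0],[[0,0,1.6],0]]}}

```text
time_s: 19.05
tcp_pos: [0.4814, -0.0656, 0.1713]
orientation: [0.91, 0.414, -0.0, -0.0]
ft_force: [-0.7, 0.5, -0.4]
width: 0.0149
grasp_force: 77.5
```

```bash
python3 st.py
```

```text
[ 0.4814 -0.0656  0.1713] yaw 48.9632257872285 tilt [-0.  0.] F [-0.66  0.49 -0.42] M [ 0.03  0.2  -0.03] 0.014894223327342042 77.52539277076721 19.05
```

Call:
{"api": "apply_moves", "payload": {"steps": [[[0,0,0.1],0],[[0,0,0.2],0],[[0,0,0.3],0],[[0,0,0.4],0],[[0,0,0.4],0],[[0,0,0.4],0]]}}

```text
time_s: 19.55
tcp_pos: [0.4815, -0.0656, 0.1673]
orientation: [0.91, 0.414, 0.0, 0.0]
ft_force: [-0.9, 0.2, 0.1]
width: 0.0148
grasp_force: 77.7
```

```bash
python3 st.py
```

```text
[ 0.4815 -0.0656  0.1673] yaw 48.963903520409566 tilt [ 0. -0.] F [-0.87  0.17  0.15] M [-0.03  0.17  0.02] 0.014832929246068514 77.66776442527771 19.55
```

The board carries the weight now, so I release.

Call:
{"api": "apply_moves", "payload": {"steps": [[[0,0,0],0],[[0,0,0],0],[[0,0,0],0],[[0,0,0],0],[[0,0,0],0],[[0,0,0],0]], "newtons": 20}}

```text
time_s: 20.05
tcp_pos: [0.4815, -0.0656, 0.1673]
orientation: [0.91, 0.414, 0.0, 0.0]
ft_force: [-0.2, 0.1, -0.9]
width: 0.015
grasp_force: 77.7
```

Call:
{"api": "apply_moves", "payload": {"steps": [[[0,0,0],0],[[0,0,0],0],[[0,0,0],0],[[0,0,0],0],[[0,0,0],0],[[0,0,0],0],[[0,0,0],0],[[0,0,0],0],[[0,0,0],0],[[0,0,0],0]], "claw": 0.6}}

```text
time_s: 20.88
tcp_pos: [0.4815, -0.0656, 0.1673]
orientation: [0.91, 0.414, 0.0, 0.0]
ft_force: [0.3, 0.1, -0.6]
width: 0.0514
grasp_force: 0.0
```

```bash
python3 st.py
```

```text
[ 0.4815 -0.0656  0.1673] yaw 48.96142767836626 tilt [ 0. -0.] F [ 0.34  0.12 -0.6 ] M [0.01 0.02 0.  ] 0.05139894201980069 0.0 20.8833
```

Call:
{"api": "apply_moves", "payload": {"steps": [[[0,0,-0.3],0],[[0,0,-0.8],0],[[0,0,-1.6],0],[[0,0,-2.6],0],[[0,0,-4],0],[[0,0,-5.5],0],[[0,0,-7],0],[[0,0,-8.5],0],[[0,0,-9.5],0],[[0,0,-10],0],[[0,0,-10],0],[[0,0,-10],0]]}}

```text
time_s: 21.88
tcp_pos: [0.4814, -0.0656, 0.2672]
orientation: [0.91, 0.414, 0.0, 0.0]
ft_force: [-0.5, -0.4, -0.0]
width: 0.0511
grasp_force: 0.0
```

```bash
python3 st.py; python3 - <<'E'
from h import *
a=snap("scene","s4");cv2.imwrite('pics/c6.png',cv2.resize(a[130:330,120:350],None,fx=2.5,fy=2.5)[...,::-1])
E
```

```text
[ 0.4814 -0.0656  0.2672] yaw 48.96098923869692 tilt [ 0. -0.] F [-0.48 -0.38 -0.03] M [-0.02 -0.    0.02] 0.05110617661852284 0.0 21.8833
```

View pics/c6.png

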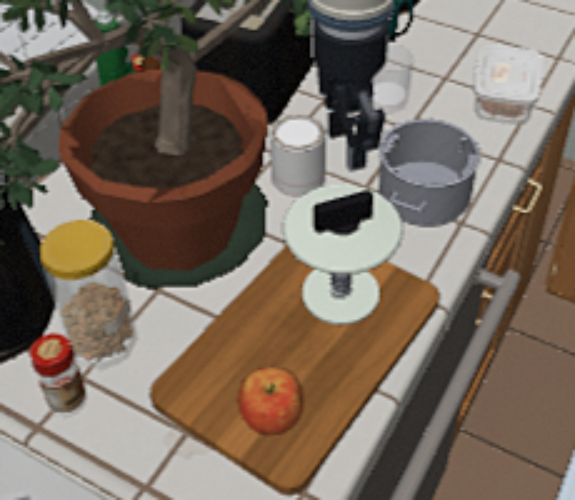

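The lid stands upright on the board with its plate at (340,293) in the crop. The gripper is clear of it and the other things are where they were.

```bash
python3 -c "
from rig import *
print(job_done())"
```

```text
the job is handed in; nothing more can be done
None
```

The press is open and the job is handed in at about 22 s: the lid was turned to its end stop, eased up and lifted out, and now stands upright on the board's empty half; I don't have the judge's verdict.

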